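# Check that a picking trolley's hand brake lever stops short of the push bar

## Robot

A 6-joint arm with a two-finger parallel gripper is mounted at the origin on the work surface. World frame = base frame: x ahead of the robot, y to its left, z up, the work surface at z = 0. Lengths are in m, angles in rad, forces in N, time in s.
With the tool pointing down it reaches from about 0.35 to 0.725 m from the base axis. Payload 6 kg.
Tool frame: the origin (TCP) lies at the very end of the fingers, on their centre line; the grasp point (between the pads) lies 19 mm behind it; z points along the fingers, y is the direction in which the jaws open and shut (so a half turn about z gives the same grasp; the last joint's range is limited). The gripper opens to 85 mm and grips with 20 to 120 N. Pads are 22 mm wide; open, the fingers measure 114 mm over their backs; the gripper's body (76 mm by 85 mm) begins 54 mm behind the grasp point. The pads swing forward as they close: fully open they stand 13 mm farther back than shut.
Start: joints at [-0.923, 0.04, 0.085, 0, -1.615, -0.334], TCP at [0.185, -0.571, 0.196] pointing down, gripper open.
Joint ranges: [-2.56, 2.56], [-1.29, 2.01], [-1.08, 1.49], [-3.29, 1.98], [-2.81, -0.18], [-2.99, 2.99]. Speed limits (rad/s): [2.57, 2.57, 3.01, 3.14, 3.14, 3.14].

## Interface

Orientations are given as a unit quaternion [x, y, z, w].
In Python, from station import arm, viewer, order gives the robot as it stands. The module is installed in compiled form; this text tells all that it offers.
- The arm moves only by the tool jog_arm, never from a script. Its argument "moves" is a list of rows, each a list of 7 numbers: the gripper's target within -1 to 1 (fully open at 1, half-way at 0, shut at -1), then the shift along the tool's x, y, z scaled (see below), then the turn, a rotation vector about the tool's x, y, z scaled (see below). A call has 1 to 5 rows; each row is the pose to reach, as a shift and turn from the pose commanded when the call began, along the tool's axes at that moment; what a row does not reach only later rows make up. The controller multiplies each number of a shift by 1000 mm and each number of a turn by 0.5 rad. A row lasts 1/8 s, in which the tool goes at most 62.5 mm and 10.7 degrees, less where a joint would pass 70% of its speed; a pose out of reach is approached as far as the arm can. A call with a number of a shift or a turn outside -1 to 1 is refused whole. A call with a gripper value outside its range is refused whole. The fingers move at their own pace and stop on an object; "grip_force" is the grip in N (left out, the last holds). Time passes only in rows, so rows that repeat a pose let the fingers close. It gives the time, the measured TCP pose, the force and the opening at its end, in the units of the state.
- arm.observe(): the state, without advancing time (a new reading comes with each control period).
- viewer.get_image(name): name is "scene" or "side" or "wrist"; returns a dict with "image" (480x640x3 uint8, red, green, blue), "mtx" (3x3 intrinsics, pixels), "world_to_cam" (4x4, takes a point from world to camera coordinates). Camera axes: x right, y up, looking along -z (the intrinsics and any distortion apply to the point x, -y, -z); pixel columns grow to the right and rows downward; lengths in m; the calibration is good to about 2 mm. A picture is of the moment at which its call begins. There is no depth.
- order.close_job(): hands the job in, once; it reports no verdict.
The state is a dict: "clock": time; "qpos": joint angles; "joint_velocities": joint speeds; "joint_torque": joint torques, N m; "ee_pos": TCP position; "tool_rot": TCP orientation; "force": force on the tool from outside, world axes, zero at the start; "torque": the same for the moment, N m; "width": opening from 0.0 (shut) to 1.0 (fully open).
Only numpy, scipy, OpenCV 4.12 (cv2) and the standard library are available. Lean on these libraries where they do the work, as an engineer would, in place of code of your own. Each camera call takes 0.05 s, during which the arm holds its last target. There are 200 camera calls.

## Task

Check the brake lever on the picking trolley: with the backs of the fingers, press the lever in towards the push bar until it comes up firm on its stop screw, and keep a steady push of about 15 N on it there for two seconds, to see that it stops short of the bar. Then ease it back out slowly under the fingers until it is fully out again, without letting it snap, and come clear. Only push on the outside of the lever: do not pinch it, do not take hold of or lean on the push bar, and do not disturb the things standing on the trolley.

Things in the scene. Friction and masses are not known exactly. Their poses are not given: they have to be found in the camera images.
- cart: Two-tier warehouse picking trolley, blue tube frame, plywood decks, parked with its handle end at the far edge of the steel bench; it stands fast. Origin straight below the middle of the push bar, level with the upper deck's top face. x points from the bar along the trolley, away from the robot (the deck, 500 mm wide, begins 89 mm from the bar's axis), y runs along the bar, z is up.
- bar_mid (a point): Middle of the push bar: a blue tube of 29 mm diameter, 440 mm long along the trolley's y, its axis 200 mm above the deck; black rubber sleeves of 36 mm diameter and 80 mm length near both ends. Axes as the trolley's.
- push_bar: The push bar as a body; its origin and axes are those of cart (the tube itself is 200 mm above this origin, see bar_mid). Not to be gripped or leaned on.
- lever_mount: Dark steel clamp of the brake lever on the push bar, collar 45 mm in diameter and 34 mm wide; it sits at different places along the bar. Origin on the bar's axis at the middle of the collar, axes parallel to the trolley's. The lever's pivot (upright pin) is 55 mm from the origin along x, on the side of the bar away from the robot, at the bar's height; the fork about it is 36 mm high.
- lever_blade: Bare aluminium lever blade beyond the bar, 22 mm high, 7 mm thick, free from 40 to 137 mm from its pivot. Origin on the pivot pin at mid height; its -y runs along the blade to the free end, its +x is the outer face (away from the bar, to be pressed), its -x looks at the bar. At rest it stands 0.32 rad outwards from the bar's direction, its free end about 100 mm from the bar's axis.
- lever_inner_face: The inner face of the blade, towards the bar; origin and axes as lever_blade. Not to be touched.
- press_point (a point): Point on the outer face of the blade, at mid height, 85 mm from the pivot: the place to press. Axes as lever_blade (x points out of the face). It moves with the lever.
- brake_lever (a joint): Lever angle in rad: 0 fully out (rest), growing towards the bar. Return spring: 1.6 N at the press point to start it, 4 N near the stop; let go, it snaps out. It meets the stop screw between 0.25 and 0.45 rad, different each time (21 to 38 mm of travel at the press point); then it is firm (about 1 mm per 5 N more) and stands 20 to 45 mm clear of the bar.
- stop_screw: Brass stop screw with lock nut in the lever mount, between bar and lever, 30 mm from the pivot along the lever; origin at its rounded tip, which the root of the lever meets. Axes as the trolley's. Its setting differs by about 4 mm.
- film_roll: Roll of grey stretch film on a cardboard core, standing on the deck, 68 mm diameter, 130 mm high; origin at the centre of its underside. Leave alone.
- tape_roll: Roll of brown packing tape lying flat on the deck, 92 mm diameter, 48 mm high; origin at the centre of its underside. Leave alone.
- spray_can: Yellow spray can with red cap standing on the deck, 52 mm diameter, 145 mm high; origin at the centre of its underside. Leave alone.
- wrench: Steel wrench, 170 mm long, lying on the deck; origin at its underside. Leave alone.

How it is judged:
On the way:
1. the fingers press the lever firmly on its stop screw with at least 8 N, for at least 1.5 s without a break (contact force between the fingers and lever_blade above 8 N and contact force between stop_screw and lever_blade above 5 N), for 1.5 s.
At the end, for the whole second after the job is handed in: The lever is back fully out (within 0.04 rad) and at rest, and the film roll, tape roll, spray can and wrench are within 20 mm of where they stood (value of joint brake_lever below 0.04 rad and velocity of joint brake_lever below 0.1 rad/s and distance of each of film_roll, tape_roll, spray_can, wrench from where it was at the start of the episode below 0.02 m); the robot touches nothing.
It fails at once if the lever is let go and snaps out (faster than 3 rad/s, about 0.25 m/s at the press point) (velocity of joint brake_lever below -3 rad/s).
It fails at once if the lever is wrenched: pressed with more than 35 N (contact force between any of the fingers, the arm and lever_blade above 35 N).
It fails at once if the lever is pinched or pulled: its inner face is touched with more than 2 N (contact force between any of the fingers, the arm and lever_inner_face above 2 N).
It fails at once if the push bar is gripped or leaned on with more than 5 N (contact force between any of the fingers, the arm and push_bar above 5 N).
It fails at once if a thing on the trolley is moved by more than 20 mm, or lifted (distance of any of film_roll, tape_roll, spray_can, wrench from where it was at the start of the episode above 0.02 m).
It also fails if it takes over 45 s, if anything falls off the work surface, if the arm or the gripper's body presses on something with over 40 N, if the wrist force passes 120 N, or if a joint passes its speed limit or range.

## Working session

There is one attempt and no reset: what is moved stays moved. The work goes in short steps, Python scripts to look and compute and a tool call to move; the robot and the scene stay as the last step left them, time stands still between calls to the robot, and variables do not carry over. Pictures are saved under pics/ and viewed, about 8 in all and at most 12, crops included, and the job is handed in when it is done.

Besides the shell and the picture viewer there is one more tool, called by a JSON object that holds its "method" and its "body". jog_arm: Moves the arm, as the interface text tells. Shifts and turns lie within -1 to 1; 1 stands for 1000 mm of shift or 0.5 rad of turn. Its arguments: {"type":"object","properties":{"moves":{"type":"array","items":{"type":"array","items":{"type":"number","minimum":-1,"maximum":1}}},"grip_force":{"type":"number"}},"required":["moves"]}

```bash
mkdir -p pics; cat > h.py <<'E'
import numpy as np, cv2
from station import arm, viewer, order
def snap(n,f):
    d=viewer.get_image(n); cv2.imwrite('pics/'+f,d['image'][:,:,::-1]); np.savez('pics/'+f[:-4]+'.npz',m=d['mtx'],T=d['world_to_cam']); return d
def proj(d,P):
    P=np.atleast_2d(P); c=(np.c_[P,np.ones(len(P))]@d['T'].T)[:,:3]; c=c*[1,-1,-1]; p=c@d['m'].T; return p[:,:2]/p[:,2:]
def ray(d,uv):
    T=d['T']; v=np.linalg.solve(d['m'],[uv[0],uv[1],1])*[1,-1,-1]; R=T[:3,:3]; return -R.T@T[:3,3], R.T@v/np.linalg.norm(v)
def onz(d,uv,z):
    o,v=ray(d,uv); return o+v*(z-o[2])/v[2]
def tri(L):
    A=np.zeros((3,3));b=np.zeros(3)
    for d,uv in L:
        o,v=ray(d,uv);M=np.eye(3)-np.outer(v,v);A+=M;b+=M@o
    x=np.linalg.solve(A,b); return x,[np.linalg.norm(proj(d,x)[0]-uv) for d,uv in L]
def ld(f): return np.load('pics/'+f+'.npz')
E
python3 - <<'E'
from h import *
for n in ['scene','side']:
    d=snap(n,n+'0.png'); print(d.keys(),d['mtx'].tolist(), ray(ld(n+'0'),(320,240)))
s=arm.observe(); print(s)
E
```

```text
dict_keys(['image', 'mtx', 'world_to_cam']) [[517.6302123044499, 0.0, 311.3007343750256], [0.0, 517.6302123044499, 235.5257282274514], [0.0, 0.0, 1.0]] (array([1.01684807, 0.24610383, 0.66818059]), array([-0.5885073 , -0.2520428 , -0.76820153]))
dict_keys(['image', 'mtx', 'world_to_cam']) [[434.4632489812103, 0.0, 320.8312299032965], [0.0, 434.4632489812103, 238.56623648061245], [0.0, 0.0, 1.0]] (array([0.24154766, 0.532544  , 0.55949183]), array([ 0.5418506 , -0.62568271, -0.56117651]))
{'clock': 0.1, 'qpos': array([-9.23316402e-01,  4.07472632e-02,  8.39457771e-02, -3.62997512e-04,
       -1.61548808e+00, -3.33733617e-01]), 'joint_velocities': array([-0.00068571, -0.0035322 ,  0.00144032,  0.00236939,  0.00111637,
       -0.00049118]), 'joint_torque': array([-5.47264499e-03, -3.69343472e+01,  3.48280978e+01,  6.95190936e+00,
       -4.59331961e-03, -1.06138194e-05]), 'ee_pos': array([ 0.18514684, -0.57037159,  0.1952095 ]), 'tool_rot': array([-1.56238354e-01,  9.87719083e-01,  7.43985262e-04, -1.91841721e-04]), 'force': array([ 0.0380123 , -0.1052208 ,  0.23224315]), 'torque': array([-0.03444129, -0.0634365 , -0.02032536]), 'width': 1.001475881999181}
```

View pics/scene0.png

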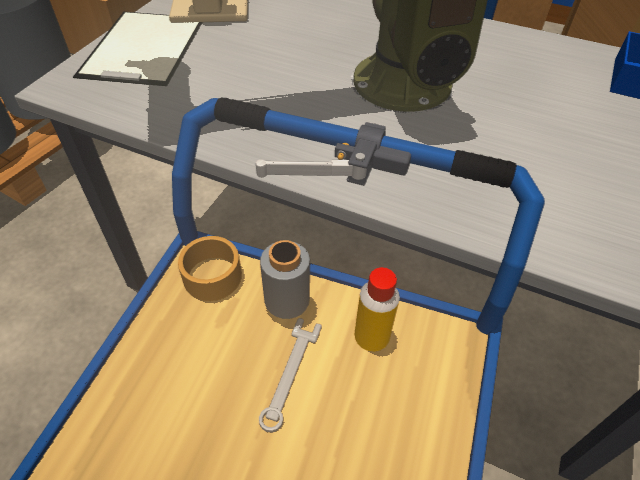

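View pics/side0.png

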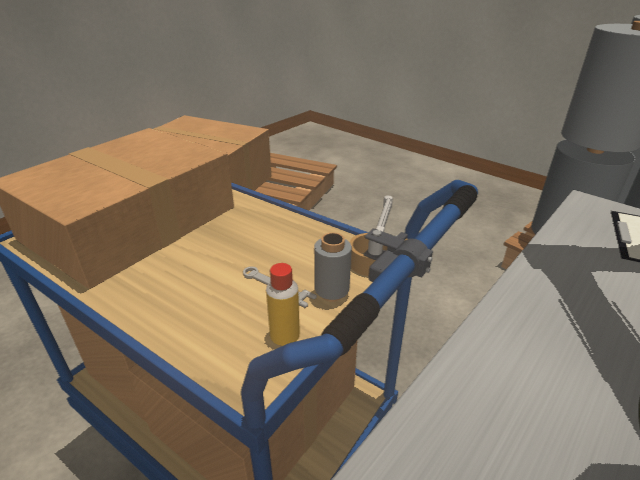

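The lever points towards -y (scene: pivot about (358,175), tip about (262,168); side: tip about (388,200)). I'll take enlarged crops for exact pixels.

```bash
python3 - <<'E'
import cv2,numpy as np
a=cv2.imread('pics/scene0.png')[90:200,205:525]; b=cv2.imread('pics/side0.png')[175:355,320:490]
a=cv2.resize(a,None,fx=2.5,fy=2.5,interpolation=cv2.INTER_CUBIC)
cv2.imwrite('pics/a.png',a)
b=cv2.resize(b,None,fx=3.3,fy=3.3,interpolation=cv2.INTER_CUBIC); cv2.imwrite('pics/b.png',b)
E
```

```text
(no output)
```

View pics/a.png

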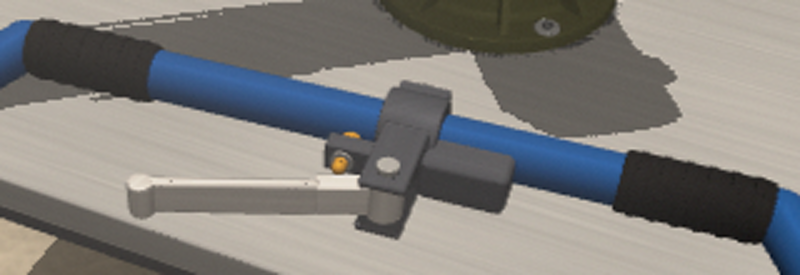

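View pics/b.png

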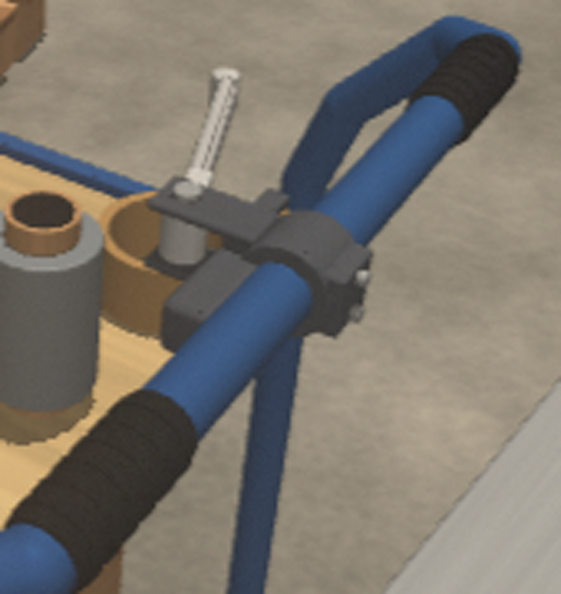

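```bash
cat > fit.py <<'E'
from h import *
from scipy.optimize import least_squares
S=ld('scene0');D=ld('side0')
ob=[(S,'i-',(267,119.6)),(S,'i+',(453.4,162.4)),(S,'o-',(217,108.4)),(S,'o+',(513.8,175.6)),(S,'p',(360.2,155.6)),(S,'t',(261,162.4)),
(D,'i+',(372,303.8)),(D,'o+',(333.6,343.2)),(D,'i-',(454.2,210.8)),(D,'p',(376.7,232)),(D,'t',(388.5,197.1))]
def pts(q):
    x,y,z,a,h,s,zp,zt=q; R=lambda p:np.array([x,y,z])+np.array([np.cos(a)*p[0]-np.sin(a)*p[1],np.sin(a)*p[0]+np.cos(a)*p[1],p[2]])
    return {'i-':R((0,-h,0)),'i+':R((0,h,0)),'o-':R((0,-h-.08,0)),'o+':R((0,h+.08,0)),'p':R((.055,s,zp)),'t':R((.055+.135*np.sin(.32),s-.135*np.cos(.32),zt))},R
f=lambda q:np.concatenate([proj(d,pts(q)[0][k])[0]-uv for d,k,uv in ob])
r=least_squares(f,[.5,-.2,.2,0,.12,0,.02,.01])
if __name__=='__main__':
    print(r.x.round(4)); print(f(r.x).reshape(-1,2).round(1).tolist())
    for L in ['i-','i+','p','t']:
        print(L,pts(r.x)[0][L].round(4),tri([(d,uv) for d,k,uv in ob if k==L]))
E
python3 fit.py
```

```text
[0.4674 0.0608 0.1994 0.1033 0.136  0.0228 0.022  0.0075]
[[-0.7, -0.6], [-1.3, -1.7], [-0.1, -0.5], [-1.3, -1.4], [1.7, -0.6], [-1.7, -0.5], [-2.6, 0.1], [-0.7, 1.8], [-2.4, 0.5], [-0.5, 0.7], [1.9, 1.0]]
i- [ 0.4814 -0.0745  0.1994] (array([ 0.47918787, -0.0755481 ,  0.19884242]), [np.float64(1.4536998326672417), np.float64(1.3062552477727967)])
i+ [0.4534 0.196  0.1994] (array([0.4520028 , 0.19622076, 0.19830293]), [np.float64(2.0302945667445687), np.float64(2.274371117658645)])
p [0.5198 0.0891 0.2214] (array([0.52079405, 0.08691257, 0.22082788]), [np.float64(0.3119150395437663), np.float64(0.2854788785651168)])
t [ 0.5752 -0.034   0.2069] (array([ 0.57710303, -0.03038005,  0.20924671]), [np.float64(0.26689200992465684), np.float64(0.2095526411674114)])
```

```bash
python3 - <<'E'
import numpy as np
from h import arm
s=arm.observe();x,y=s['tool_rot'][:2];th=np.arctan2(y*y-x*x,2*x*y);p=s['ee_pos']
T=np.array([.612,.008]);d=(T-p[:2])/4;dt=(0.12+np.pi-th)/4;print(th,p,dt*2)
for k in range(4):
    t=th+k*dt;print(np.round([d@[-np.sin(t),np.cos(t)],d@[np.cos(t),np.sin(t)]],4))
E
```

```text
1.8845585813756947 [ 0.18514684 -0.57037159  0.1952095 ] 0.6885170361070493
[-0.1461  0.1046]
[-0.1729  0.0491]
[-0.1793 -0.0121]
[-0.1647 -0.0719]
```

{"method": "jog_arm", "body": {"moves": [[-1,0,0,-0.035,0,0,0],[-1,0,0,-0.07,0,0,0],[-1,0,0,-0.105,0,0,0]], "grip_force": 60}}

```text
clock: 0.48
ee_pos: [0.1851, -0.5705, 0.3017]
tool_rot: [-0.156, 0.988, 0.0, -0.0]
force: [0.5, -0.1, 0.2]
width: 0.378
```

{"method": "jog_arm", "body": {"moves": [[-1,-0.029,0.021,0,0,0,-0.138],[-1,-0.058,0.042,0,0,0,-0.275],[-1,-0.088,0.063,0,0,0,-0.413],[-1,-0.117,0.084,0,0,0,-0.55],[-1,-0.146,0.105,0,0,0,-0.688]]}}

```text
clock: 1.1
ee_pos: [0.2922, -0.4246, 0.3006]
tool_rot: [-0.324, 0.946, 0.0, -0.0]
force: [0.2, -0.7, -0.5]
width: -0.002
```

{"method": "jog_arm", "body": {"moves": [[-1,-0.035,0.01,0,0,0,-0.138],[-1,-0.069,0.02,0,0,0,-0.275],[-1,-0.104,0.029,0,0,0,-0.413],[-1,-0.138,0.039,0,0,0,-0.55],[-1,-0.173,0.049,0,0,0,-0.688]]}}

```text
clock: 1.72
ee_pos: [0.3991, -0.2801, 0.3007]
tool_rot: [-0.481, 0.877, 0.0, -0.0]
force: [0.8, 0.5, 0.5]
width: 0.002
```

{"method": "jog_arm", "body": {"moves": [[-1,-0.036,-0.002,0,0,0,-0.138],[-1,-0.072,-0.005,0,0,0,-0.275],[-1,-0.108,-0.007,0,0,0,-0.413],[-1,-0.143,-0.01,0,0,0,-0.55],[-1,-0.179,-0.012,0,0,0,-0.688]]}}

```text
clock: 2.35
ee_pos: [0.5057, -0.1358, 0.3007]
tool_rot: [-0.624, 0.781, 0.0, -0.0]
force: [0.6, -0.6, 0.9]
width: -0.001
```

{"method": "jog_arm", "body": {"moves": [[-1,-0.033,-0.014,0,0,0,-0.138],[-1,-0.066,-0.029,0,0,0,-0.275],[-1,-0.099,-0.043,0,0,0,-0.413],[-1,-0.132,-0.058,0,0,0,-0.55],[-1,-0.165,-0.072,0,0,0,-0.688]]}}

```text
clock: 2.98
ee_pos: [0.6127, 0.009, 0.3005]
tool_rot: [0.749, -0.663, -0.0, 0.0]
force: [0.6, -0.5, 0.3]
width: -0.0
```

```bash
python3 - <<'E'
from h import *
s=arm.observe();print(s['clock'],s['ee_pos'],s['tool_rot'],s['width'],s['qpos'])
snap('wrist','w1.png');snap('scene','s1.png')
E
```

```text
2.975 [0.61268713 0.0089513  0.30052097] [ 7.48682110e-01 -6.62929007e-01 -3.59164140e-04  3.18815597e-04] -0.0004681451824554811 [ 3.40849920e-01  1.13360315e-01  3.53885327e-01 -3.29528049e-04
 -1.81222697e+00 -2.19580908e-01]
```

View pics/w1.png

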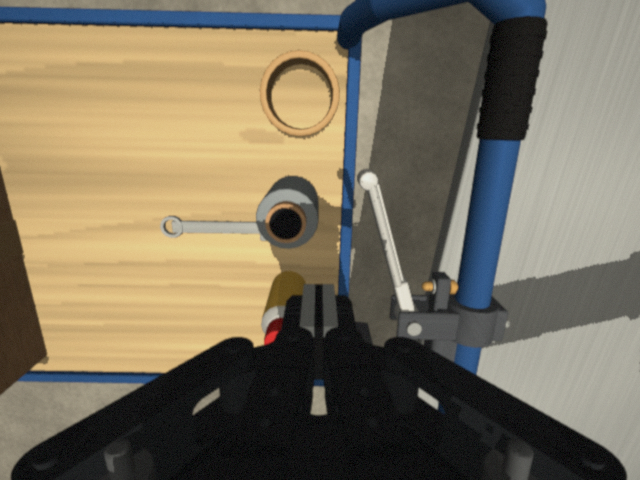

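The wrist view shows the closed fingers at about (320,290), the pivot pin at (415,328) and the blade tip at (368,180). I'll check my model against these.

```bash
python3 - <<'E'
import fit; from h import *
W=ld('w1'); P,R=fit.pts(fit.r.x)
for k in P: print(k,proj(W,P[k]).round(1))
print(onz(W,(415,328),.22),onz(W,(369,179),.209))
for k,uv in [('p',(415,328)),('t',(369,179))]:
    print(k,tri([(d,u) for d,kk,u in fit.ob if kk==k]+[(W,uv)]))
print('tcp',proj(W,arm.observe()['ee_pos']))
E
```

```text
i- [[500.2 137. ]]
i+ [[452.8 418.3]]
o- [[520.3  18. ]]
o+ [[442.8 477.5]]
p [[415.2 332. ]]
t [[372.1 176.2]]
[0.52014589 0.0861791  0.22      ] [ 0.57756216 -0.03188108  0.209     ]
p (array([0.52055388, 0.08647422, 0.22046884]), [np.float64(0.49321139016996624), np.float64(0.35178228423239455), np.float64(0.6906496444757726)])
t (array([ 0.57726461, -0.03114753,  0.20881601]), [np.float64(0.6701637080596257), np.float64(0.18390334227791344), np.float64(0.977236853316869)])
tcp [[315.59542724 271.92208948]]
```

{"method": "jog_arm", "body": {"moves": [[-1,0,0,0.03,0,0,0],[-1,0,0,0.06,0,0,0],[-1,0,0,0.09,0,0,0],[-1,0,0,0.12,0,0,0],[-1,0,0,0.12,0,0,0]]}}

```text
clock: 3.7
ee_pos: [0.6106, 0.0075, 0.1782]
tool_rot: [0.748, -0.664, -0.002, 0.002]
force: [0.3, 0.6, 0.4]
width: 0.001
```

{"method": "jog_arm", "body": {"moves": [[-1,0,0.006,0,0,0,0],[-1,0,0.012,0,0,0,0],[-1,0,0.018,0,0,0,0],[-1,0,0.018,0,0,0,0]]}}

```text
clock: 4.2
ee_pos: [0.5941, 0.0058, 0.182]
tool_rot: [0.748, -0.664, 0.0, -0.001]
force: [-0.3, 0.2, 0.4]
width: -0.005
```

```bash
python3 - <<'E'
from h import *
s=arm.observe();print(s['clock'],s['ee_pos'],s['force'])
a=snap('scene','s2.png')['image'][60:240,200:440];b=snap('side','d2.png')['image'][120:300,280:480]
f=lambda i,k:cv2.resize(i,(i.shape[1]*k//10,i.shape[0]*k//10),interpolation=cv2.INTER_CUBIC)
cv2.imwrite('pics/c2.png',np.hstack([f(a,18),f(b,18)])[:,:,::-1])
E
```

```text
4.2 [0.59412248 0.00579745 0.18198667] [-0.32414601  0.15492483  0.3785951 ]
```

View pics/c2.png

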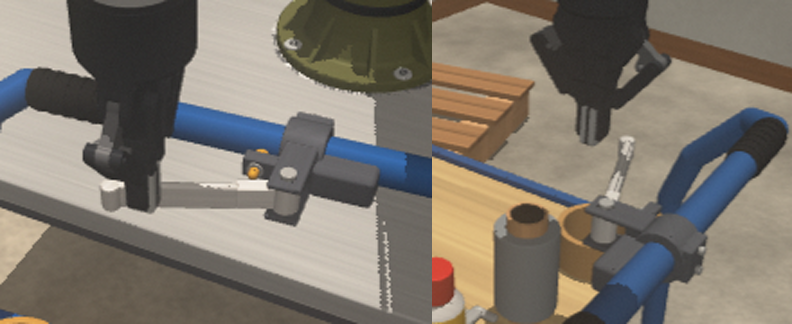

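Picture: fingers stand just outside the blade, tip at blade height, clear of everything. Advancing gently.

{"method": "jog_arm", "body": {"moves": [[-1,0,0.003,0,0,0,0],[-1,0,0.006,0,0,0,0],[-1,0,0.009,0,0,0,0],[-1,0,0.012,0,0,0,0],[-1,0,0.015,0,0,0,0]]}}

```text
clock: 4.92
ee_pos: [0.5792, 0.004, 0.1811]
tool_rot: [0.748, -0.664, -0.0, -0.0]
force: [1.1, 0.6, 0.3]
width: 0.002
```

{"method": "jog_arm", "body": {"moves": [[-1,0,0.002,0,0,0,0],[-1,0,0.004,0,0,0,0],[-1,0,0.006,0,0,0,0],[-1,0,0.008,0,0,0,0],[-1,0,0.01,0,0,0,0]]}}

```text
clock: 5.55
ee_pos: [0.5693, 0.0028, 0.1811]
tool_rot: [0.748, -0.664, -0.0, -0.0]
force: [0.4, -0.6, -0.2]
width: 0.002
```

{"method": "jog_arm", "body": {"moves": [[-1,0,0.002,0,0,0,0],[-1,0,0.004,0,0,0,0],[-1,0,0.006,0,0,0,0],[-1,0,0.006,0,0,0,0]]}}

```text
clock: 6.05
ee_pos: [0.5634, 0.0021, 0.1812]
tool_rot: [0.748, -0.664, 0.0, -0.0]
force: [-0.6, 0.4, 0.5]
width: -0.001
```

```bash
python3 - <<'E'
from h import *
a=snap('wrist','w3.png')['image'][100:360,240:520];b=snap('side','d3.png')['image'][150:280,340:470]
cv2.imwrite('pics/c3.png',np.hstack([cv2.resize(a,(400,371)),cv2.resize(b,(371,371),interpolation=cv2.INTER_CUBIC)])[:,:,::-1])
fs=[]
E
```

```text
(no output)
```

View pics/c3.png

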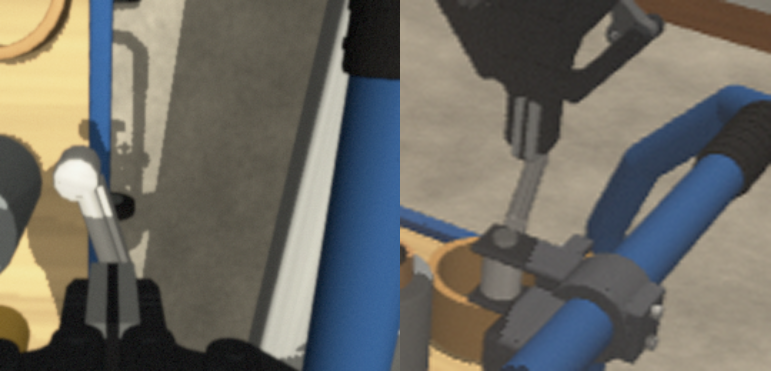

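```bash
python3 - <<'E'
from h import *
W=ld('w3'); s=arm.observe(); print(s['ee_pos'],s['force'],s['joint_torque'])
print(onz(W,(292.5,224.6),.209), 'rest pred',proj(W,[.5773,-.0311,.2088]),'pivot',proj(W,[.5205,.0865,.2205]))
print('side rest pred tip',proj(ld('d3'),[.5773,-.0311,.2088]), 'tcp side',proj(ld('d3'),s['ee_pos']), proj(W,s['ee_pos']))
for f in ['w3','d3']:
    d=ld(f)
    im=cv2.imread('pics/'+('w3' if f=='w3' else 'd3')+'.png')
    print(im.shape)
w=cv2.imread('pics/w3.png')[180:330,260:380]; b=cv2.imread('pics/d3.png')[165:240,375:450]
cv2.imwrite('pics/c4.png',np.hstack([cv2.resize(w,(400,500),interpolation=cv2.INTER_CUBIC),cv2.resize(b,(400,500),interpolation=cv2.INTER_CUBIC)]))
E
```

```text
[0.56351437 0.00211903 0.18110306] [ 0.51555597  1.22684377 -0.32549678] [ 2.74139333e-03 -3.19201255e+01  3.47624516e+01  6.94097489e+00
 -3.47154615e-03 -6.25207413e-04]
[ 0.57795297 -0.03095103  0.209     ] rest pred [[294.02518161 224.32219366]] pivot [[379.2863598 458.7814661]]
side rest pred tip [[388.47254289 197.29572013]] tcp side [[382.7989292  221.94529541]] [[316.48311507 270.81739201]]
(480, 640, 3)
(480, 640, 3)
```

View pics/c4.png

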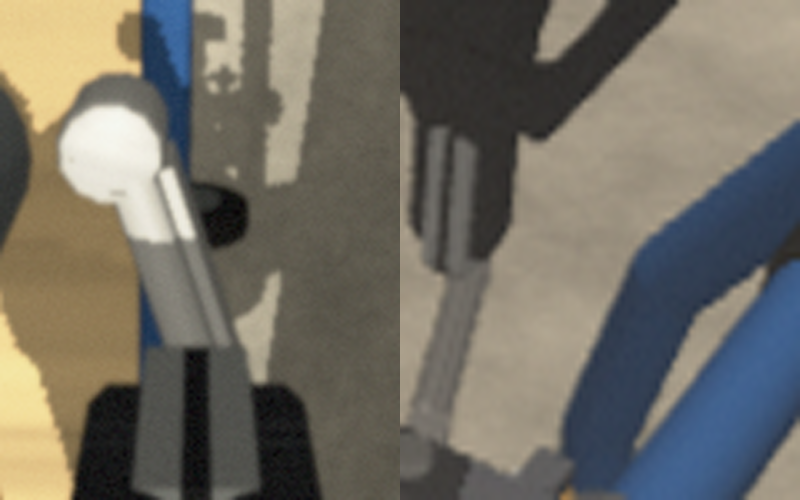

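```bash
python3 - <<'E'
from h import *
S=ld('s2');D=ld('d2');P=[.5941,.0058,.182]
print(proj(S,P),proj(D,P)); print(tri([(S,(280,174)),(D,(369,198))]))
for z in [.182,.19,.2,.21]: print(z,proj(S,[.594,.006,z]).round(),proj(D,[.594,.006,z]).round(),proj(ld('d3'),[.5635,.002,z]).round(),proj(ld('w3'),[.5635,.002,z]).round())
E
```

```text
[[280.15523156 193.4252529 ]] [[366.4956793  216.07435847]]
(array([0.59241549, 0.00579622, 0.21646682]), [np.float64(0.6873477072675352), np.float64(0.5342038807369481)])
0.182 [[280. 193.]] [[366. 216.]] [[383. 221.]] [[317. 271.]]
0.19 [[280. 189.]] [[367. 212.]] [[383. 217.]] [[316. 277.]]
0.2 [[280. 184.]] [[367. 207.]] [[384. 212.]] [[316. 286.]]
0.21 [[279. 178.]] [[368. 202.]] [[384. 207.]] [[316. 295.]]
```

The static cameras put the visible fingertips at z≈0.216, about 33 mm above the reported TCP. The lever tip has not moved and the force is near zero. So the fingers are just above the blade. I'll retreat, go lower and check with the cameras.

{"method": "jog_arm", "body": {"moves": [[-1,0,-0.01,0,0,0,0],[-1,0,-0.02,0,0,0,0],[-1,0,-0.03,0,0,0,0],[-1,0,-0.038,0,0,0,0],[-1,0,-0.038,0,0,0,0]]}}

```text
clock: 6.78
ee_pos: [0.6016, 0.0066, 0.1805]
tool_rot: [0.748, -0.664, -0.0, 0.0]
force: [0.2, 1.0, -0.8]
width: -0.002
```

{"method": "jog_arm", "body": {"moves": [[-1,0,0,0.007,0,0,0],[-1,0,0,0.014,0,0,0],[-1,0,0,0.021,0,0,0],[-1,0,0,0.028,0,0,0],[-1,0,0,0.028,0,0,0]]}}

```text
clock: 7.4
ee_pos: [0.6008, 0.0065, 0.1522]
tool_rot: [0.748, -0.664, -0.0, 0.001]
force: [0.1, -0.5, 0.8]
width: 0.003
```

```bash
python3 - <<'E'
from h import *
s=arm.observe();print(s['clock'],s['ee_pos'],s['force'])
a=snap('scene','s5.png')['image'][110:230,230:390];b=snap('side','d5.png')['image'][150:270,310:470]
f=lambda i:cv2.resize(i,(400,300),interpolation=cv2.INTER_CUBIC)
cv2.imwrite('pics/c5.png',np.hstack([f(a),f(b)])[:,:,::-1])
print(proj(ld('s5'),s['ee_pos']),proj(ld('d5'),s['ee_pos']))
E
```

```text
7.4 [0.6008188  0.00654501 0.15222381] [ 0.14778079 -0.45357127  0.76422191]
[[279.23634035 212.30852082]] [[362.0301407  229.68328892]]
```

View pics/c5.png

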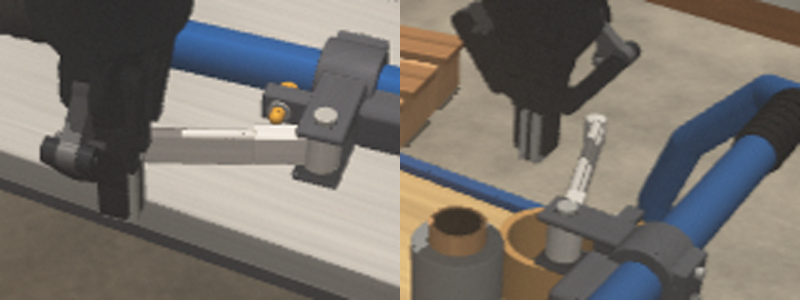

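Tips are now at about z 0.185, below the blade's lower edge and outside it. Approaching again.

{"method": "jog_arm", "body": {"moves": [[-1,0,0.004,0,0,0,0],[-1,0,0.008,0,0,0,0],[-1,0,0.012,0,0,0,0],[-1,0,0.015,0,0,0,0],[-1,0,0.018,0,0,0,0]]}}

```text
clock: 8.12
ee_pos: [0.5832, 0.0045, 0.1532]
tool_rot: [0.748, -0.664, -0.0, -0.0]
force: [0.4, -0.1, -0.5]
width: 0.002
```

{"method": "jog_arm", "body": {"moves": [[-1,0,0.002,0,0,0,0],[-1,0,0.004,0,0,0,0],[-1,0,0.006,0,0,0,0],[-1,0,0.008,0,0,0,0],[-1,0,0.01,0,0,0,0]]}}

```text
clock: 8.75
ee_pos: [0.5735, 0.0032, 0.1532]
tool_rot: [0.748, -0.664, 0.0, -0.0]
force: [1.0, -0.8, 0.1]
width: -0.001
```

{"method": "jog_arm", "body": {"moves": [[-1,0,0.002,0,0,0,0],[-1,0,0.004,0,0,0,0],[-1,0,0.006,0,0,0,0],[-1,0,0.008,0,0,0,0],[-1,0,0.008,0,0,0,0]]}}

```text
clock: 9.38
ee_pos: [0.5654, 0.0023, 0.1531]
tool_rot: [0.748, -0.664, -0.0, -0.0]
force: [3.2, -0.3, 0.8]
width: -0.001
```

```bash
python3 - <<'E'
from h import *
F=[]
for i in range(6):
    d=viewer.get_image('side'); s=arm.observe(); F.append(s['force'])
print(s['clock'],s['ee_pos'],np.mean(F,0))
cv2.imwrite('pics/c6.png',cv2.resize(d['image'][150:270,310:470],(640,480),interpolation=cv2.INTER_CUBIC)[:,:,::-1])
E
```

```text
9.675 [0.5655355  0.00238029 0.15307923] [ 2.51323864 -0.94887102  0.17331832]
```

View pics/c6.png

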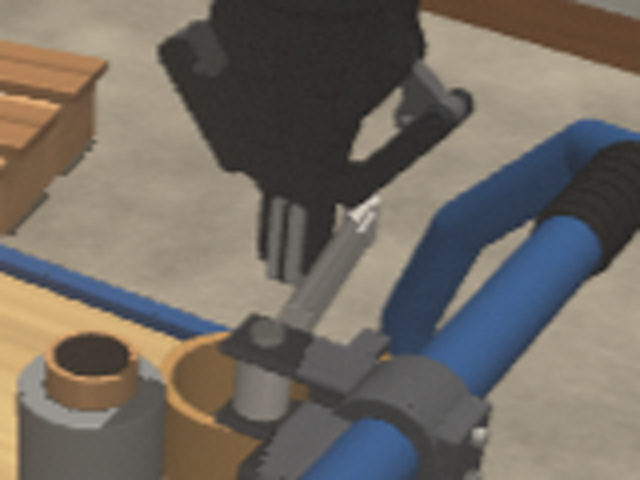

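The fingers are now in contact: the lever is visibly swung in (tip about (402,201) in the side view, from (388,197)) and the force is 2.5 N. I'll push on until it is firm.

{"method": "jog_arm", "body": {"moves": [[-1,0,0.0015,0,0,0,0],[-1,0,0.003,0,0,0,0],[-1,0,0.0045,0,0,0,0],[-1,0,0.006,0,0,0,0],[-1,0,0.006,0,0,0,0]]}}

```text
clock: 10.3
ee_pos: [0.5594, 0.0016, 0.1531]
tool_rot: [0.748, -0.664, -0.0, -0.0]
force: [3.1, -1.6, -0.9]
width: 0.002
```

{"method": "jog_arm", "body": {"moves": [[-1,0,0.001,0,0,0,0],[-1,0,0.002,0,0,0,0],[-1,0,0.003,0,0,0,0],[-1,0,0.003,0,0,0,0]]}}

```text
clock: 10.8
ee_pos: [0.5565, 0.0013, 0.1531]
tool_rot: [0.748, -0.664, -0.0, -0.0]
force: [3.5, -1.6, 0.0]
width: 0.002
```

{"method": "jog_arm", "body": {"moves": [[-1,0,0.001,0,0,0,0],[-1,0,0.002,0,0,0,0],[-1,0,0.003,0,0,0,0],[-1,0,0.003,0,0,0,0]]}}

```text
clock: 11.3
ee_pos: [0.5535, 0.0009, 0.1531]
tool_rot: [0.748, -0.664, -0.0, -0.0]
force: [3.5, -1.6, -0.8]
width: -0.002
```

{"method": "jog_arm", "body": {"moves": [[-1,0,0.001,0,0,0,0],[-1,0,0.002,0,0,0,0],[-1,0,0.003,0,0,0,0],[-1,0,0.003,0,0,0,0]]}}

```text
clock: 11.8
ee_pos: [0.5506, 0.0005, 0.1532]
tool_rot: [0.748, -0.664, 0.0, -0.0]
force: [4.1, -3.4, -1.7]
width: 0.003
```

{"method": "jog_arm", "body": {"moves": [[-1,0,0.001,0,0,0,0],[-1,0,0.002,0,0,0,0],[-1,0,0.002,0,0,0,0]]}}

```text
clock: 12.18
ee_pos: [0.5487, 0.0003, 0.1531]
tool_rot: [0.748, -0.664, 0.0, -0.0]
force: [4.2, -3.4, -0.4]
width: 0.004
```

```bash
python3 - <<'E'
from h import *
F=[];Q=[]
for i in range(2):
  for n in ['side','scene']:
    d=viewer.get_image(n); s=arm.observe(); F.append(s['force']);Q.append(s['torque'])
    if n=='side': b=d['image'][140:260,350:470]
    else: a=d['image'][90:210,220:390]
print(s['clock'],s['ee_pos'],np.mean(F,0),np.std(F,0),np.mean(Q,0))
cv2.imwrite('pics/c7.png',np.hstack([cv2.resize(a,(425,300),interpolation=cv2.INTER_CUBIC),cv2.resize(b,(375,300),interpolation=cv2.INTER_CUBIC)])[:,:,::-1])
E
```

```text
12.375 [5.48657853e-01 2.67599009e-04 1.53127550e-01] [ 4.28890401 -3.18508768 -0.20516916] [0.30013836 0.4486763  0.03449842] [-0.95271333 -1.33084818  0.00699328]
```

View pics/c7.png

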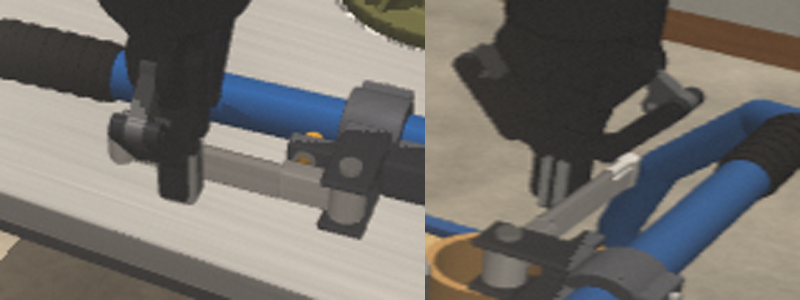

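The lever is swung far in. The knuckle is clear of the bar, and force and torque agree with a single contact at the fingertips. The -y force is blade friction dragging on the finger, so I'll follow the arc a little (tool +x).

{"method": "jog_arm", "body": {"moves": [[-1,0.0015,0.0003,0,0,0,0],[-1,0.003,0.0005,0,0,0,0],[-1,0.003,0.001,0,0,0,0],[-1,0.003,0.001,0,0,0,0]]}}

```text
clock: 12.88
ee_pos: [0.5479, -0.0025, 0.1529]
tool_rot: [0.748, -0.664, -0.0, -0.0]
force: [3.5, 3.5, -1.3]
width: -0.0
```

```bash
python3 - <<'E'
from h import *
d=ld('side0'); t=onz(d,(416.2,192.8),.209); print('tip',t)
v=t[:2]-[.5205,.0865]; r=np.array([.0567,-.1176]); print(np.hypot(*v),np.arctan2(*(r*[1,-1]))-np.arctan2(v[0],-v[1]))
E
```

```text
tip [ 0.55023826 -0.07563599  0.209     ]
0.16484066504144107 0.26786078757744863
```

{"method": "jog_arm", "body": {"moves": [[-1,0.0005,0.001,0,0,0,0],[-1,0.0005,0.002,0,0,0,0],[-1,0.0005,0.002,0,0,0,0]]}}

```text
clock: 13.25
ee_pos: [0.5459, -0.0035, 0.153]
tool_rot: [0.748, -0.664, -0.0, 0.0]
force: [2.7, 2.1, -1.7]
width: -0.0
```

{"method": "jog_arm", "body": {"moves": [[-1,0,0.001,0,0,0,0],[-1,0,0.002,0,0,0,0],[-1,0,0.002,0,0,0,0]]}}

```text
clock: 13.62
ee_pos: [0.544, -0.0037, 0.153]
tool_rot: [0.748, -0.664, -0.0, 0.0]
force: [3.3, 3.3, -0.9]
width: 0.0
```

{"method": "jog_arm", "body": {"moves": [[-1,0,0.001,0,0,0,0],[-1,0,0.002,0,0,0,0],[-1,0,0.002,0,0,0,0]]}}

```text
clock: 14.0
ee_pos: [0.5421, -0.0039, 0.1531]
tool_rot: [0.748, -0.664, 0.0, -0.0]
force: [4.5, 2.9, -0.4]
width: -0.001
```

{"method": "jog_arm", "body": {"moves": [[-1,0,0.001,0,0,0,0],[-1,0,0.002,0,0,0,0],[-1,0,0.002,0,0,0,0]]}}

```text
clock: 14.38
ee_pos: [0.5409, -0.004, 0.1531]
tool_rot: [0.748, -0.664, 0.001, -0.001]
force: [9.2, 2.7, -2.5]
width: -0.002
```

{"method": "jog_arm", "body": {"moves": [[-1,0,0.001,0,0,0,0],[-1,0,0.002,0,0,0,0],[-1,0,0.002,0,0,0,0]]}}

```text
clock: 14.75
ee_pos: [0.5399, -0.004, 0.1532]
tool_rot: [0.748, -0.664, 0.001, -0.002]
force: [12.0, 3.9, -3.6]
width: -0.0
```

{"method": "jog_arm", "body": {"moves": [[-1,0,0.0015,0,0,0,0],[-1,0,0.0015,0,0,0,0]]}}

```text
clock: 15.0
ee_pos: [0.5392, -0.004, 0.1533]
tool_rot: [0.748, -0.664, 0.002, -0.003]
force: [15.5, 3.0, -5.0]
width: 0.001
```

{"method": "jog_arm", "body": {"moves": [[-1,0,0,0,0,0,0],[-1,0,0,0,0,0,0],[-1,0,0,0,0,0,0],[-1,0,0,0,0,0,0],[-1,0,0,0,0,0,0]]}}

```text
clock: 15.62
ee_pos: [0.5392, -0.004, 0.1532]
tool_rot: [0.748, -0.664, 0.002, -0.002]
force: [15.2, 2.0, -4.9]
width: -0.005
```

{"method": "jog_arm", "body": {"moves": [[-1,0,0,0,0,0,0],[-1,0,0,0,0,0,0],[-1,0,0,0,0,0,0],[-1,0,0,0,0,0,0],[-1,0,0,0,0,0,0]]}}

```text
clock: 16.25
ee_pos: [0.5392, -0.004, 0.1533]
tool_rot: [0.748, -0.664, 0.002, -0.002]
force: [15.2, 2.3, -4.9]
width: 0.003
```

{"method": "jog_arm", "body": {"moves": [[-1,0,0,0,0,0,0],[-1,0,0,0,0,0,0],[-1,0,0,0,0,0,0],[-1,0,0,0,0,0,0],[-1,0,0,0,0,0,0]]}}

```text
clock: 16.88
ee_pos: [0.5392, -0.004, 0.1533]
tool_rot: [0.748, -0.664, 0.002, -0.002]
force: [15.1, 2.7, -6.1]
width: -0.001
```

```bash
python3 - <<'E'
from h import *
F=[]
for n in ['side','scene']*4:
    d=snap(n,n+'_stop.png'); s=arm.observe(); F.append(s['force'])
print(s['clock'],s['ee_pos'],np.mean(F,0),s['torque'])
b=cv2.imread('pics/side_stop.png')[140:260,350:470];a=cv2.imread('pics/scene_stop.png')[90:210,220:390]
cv2.imwrite('pics/c8.png',np.hstack([cv2.resize(a,(425,300),interpolation=cv2.INTER_CUBIC),cv2.resize(b,(375,300),interpolation=cv2.INTER_CUBIC)]))
E
```

```text
17.275 [ 0.53923993 -0.00402152  0.15330756] [15.4958257   2.7087487  -5.17881581] [ 0.87978473 -5.18299437 -0.07211956]
```

Firm at 15 N for over 2 s. Now easing out slowly.

{"method": "jog_arm", "body": {"moves": [[-1,0,-0.0015,0,0,0,0],[-1,0,-0.003,0,0,0,0],[-1,0,-0.0045,0,0,0,0],[-1,0,-0.006,0,0,0,0],[-1,0,-0.0075,0,0,0,0]]}}

```text
clock: 17.9
ee_pos: [0.544, -0.0038, 0.153]
tool_rot: [0.748, -0.664, -0.0, 0.0]
force: [3.7, 3.5, -2.6]
width: -0.0
```

{"method": "jog_arm", "body": {"moves": [[-1,-0.0002,-0.0015,0,0,0,0],[-1,-0.0004,-0.003,0,0,0,0],[-1,-0.0006,-0.0045,0,0,0,0],[-1,-0.0008,-0.006,0,0,0,0],[-1,-0.001,-0.0075,0,0,0,0]]}}

```text
clock: 18.52
ee_pos: [0.5514, -0.0024, 0.1532]
tool_rot: [0.748, -0.664, 0.0, 0.0]
force: [4.5, -2.0, -0.8]
width: -0.003
```

{"method": "jog_arm", "body": {"moves": [[-1,-0.0003,-0.0015,0,0,0,0],[-1,-0.0006,-0.003,0,0,0,0],[-1,-0.0009,-0.0045,0,0,0,0],[-1,-0.0012,-0.006,0,0,0,0],[-1,-0.0015,-0.0075,0,0,0,0]]}}

```text
clock: 19.15
ee_pos: [0.5588, 0.0006, 0.1533]
tool_rot: [0.748, -0.664, 0.0, -0.0]
force: [3.5, -0.3, 0.9]
width: 0.006
```

{"method": "jog_arm", "body": {"moves": [[-1,-0.0003,-0.0015,0,0,0,0],[-1,-0.0006,-0.003,0,0,0,0],[-1,-0.0009,-0.0045,0,0,0,0],[-1,-0.0012,-0.006,0,0,0,0],[-1,-0.0015,-0.0075,0,0,0,0]]}}

```text
clock: 19.77
ee_pos: [0.566, 0.003, 0.1531]
tool_rot: [0.748, -0.664, -0.0, -0.0]
force: [2.6, -0.8, 0.3]
width: -0.002
```

{"method": "jog_arm", "body": {"moves": [[-1,-0.0002,-0.0015,0,0,0,0],[-1,-0.0004,-0.003,0,0,0,0],[-1,-0.0006,-0.0045,0,0,0,0],[-1,-0.0008,-0.006,0,0,0,0],[-1,-0.001,-0.0075,0,0,0,0]]}}

```text
clock: 20.4
ee_pos: [0.5732, 0.0051, 0.1528]
tool_rot: [0.748, -0.664, -0.0, 0.0]
force: [1.9, 1.6, 0.3]
width: 0.0
```

{"method": "jog_arm", "body": {"moves": [[-1,0,-0.0015,0,0,0,0],[-1,0,-0.003,0,0,0,0],[-1,0,-0.0045,0,0,0,0],[-1,0,-0.006,0,0,0,0],[-1,0,-0.0075,0,0,0,0]]}}

```text
clock: 21.02
ee_pos: [0.5807, 0.0056, 0.153]
tool_rot: [0.748, -0.664, -0.0, 0.0]
force: [0.3, 1.1, -0.3]
width: -0.001
```

{"method": "jog_arm", "body": {"moves": [[-1,0,-0.004,0,0,0,0],[-1,0,-0.008,0,0,0,0],[-1,0,-0.012,0,0,0,0],[-1,0,-0.016,0,0,0,0],[-1,0,-0.02,0,0,0,0]]}}

```text
clock: 21.65
ee_pos: [0.6008, 0.008, 0.153]
tool_rot: [0.748, -0.664, -0.0, 0.0]
force: [0.9, 1.0, -0.6]
width: 0.001
```

{"method": "jog_arm", "body": {"moves": [[-1,0,0,-0.02,0,0,0],[-1,0,0,-0.05,0,0,0],[-1,0,0,-0.08,0,0,0],[-1,0,0,-0.11,0,0,0],[-1,0,0,-0.11,0,0,0]]}}

```text
clock: 22.28
ee_pos: [0.6016, 0.0078, 0.2681]
tool_rot: [0.748, -0.664, 0.002, -0.003]
force: [0.1, -0.0, 0.2]
width: 0.0
```

```bash
python3 - <<'E'
from h import *
a=snap('scene','s9.png')['image'];b=snap('side','d9.png')['image'];s=arm.observe();print(s['clock'],s['ee_pos'],s['force'],s['joint_velocities'].round(3))
for n,i in [('scene0',a),('side0',b)]:
    o=cv2.imread('pics/%s.png'%n)[:,:,::-1]; m=(np.abs(i.astype(int)-o).max(2)>60).astype(np.uint8)
    print(n,[x.tolist() for x in cv2.connectedComponentsWithStats(m)[2][1:] if x[4]>20])
cv2.imwrite('pics/c9.png',np.hstack([cv2.resize(a[90:450,150:530],(422,400)),cv2.resize(b[150:350,240:440],(378,400))])[:,:,::-1])
E
```

```text
22.375 [0.60066461 0.00811637 0.2641339 ] [ 0.17243627  0.15706319 -1.04473277] [-0.     0.013 -0.033 -0.006  0.004  0.002]
scene0 [[228, 0, 81, 106, 5678], [362, 0, 18, 46, 622], [437, 18, 68, 62, 1377], [125, 57, 53, 24, 726], [146, 61, 51, 86, 2555], [451, 72, 63, 70, 2502], [358, 81, 7, 6, 21], [286, 87, 105, 34, 2211], [265, 110, 21, 15, 196], [394, 110, 30, 34, 242], [200, 119, 43, 16, 303], [429, 143, 31, 15, 306], [295, 162, 21, 2, 41], [410, 164, 69, 88, 3998], [275, 240, 34, 38, 371], [311, 265, 57, 20, 297], [309, 275, 52, 55, 2057], [398, 289, 82, 29, 481], [392, 301, 96, 40, 2137], [491, 332, 9, 6, 40]]
side0 [[344, 0, 70, 19, 1187], [332, 23, 83, 106, 5372], [363, 138, 3, 13, 27], [369, 139, 9, 10, 62], [381, 210, 6, 11, 30], [523, 244, 117, 193, 8602], [627, 244, 13, 15, 143], [297, 299, 55, 42, 965], [612, 301, 28, 40, 95], [263, 368, 40, 41, 593], [352, 406, 235, 74, 9514], [589, 463, 51, 17, 533], [364, 465, 42, 15, 185]]
```

View pics/c9.png

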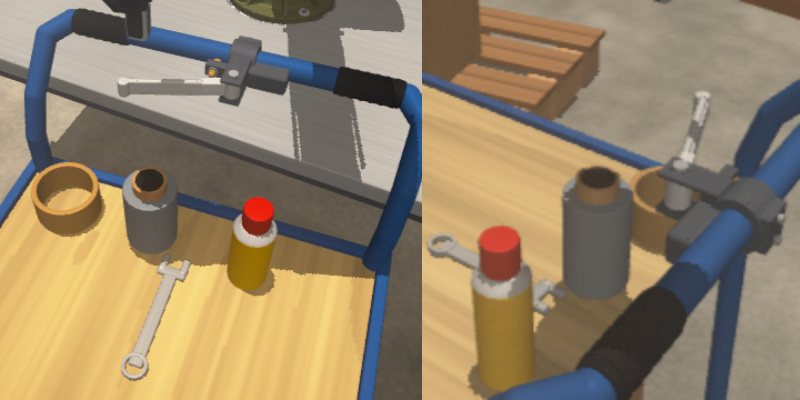

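The lever is back at its rest place (scene tip (123,87) in the crop, which is (261,168) full frame; side tip (702,97), which is (388,200), as at the start). The things stand where they were, since the differences are only shadows, and the arm is clear. Handing in.

```bash
python3 -c "
from h import *
print(order.close_job())"
```

```text
the job is handed in; nothing more can be done
None
```

The job is handed in. The lever was pressed onto its stop, held at about 15 N, eased back out and left clear.

- **Press and hold:** With the closed finger backs on the outer face, the lever came up firm and was held at 15.1 to 15.5 N for about 2.3 s. I did not view a picture at the stop. That it was on the stop screw rests on the sharp rise in force and on wrist readings that fit a single contact at the fingertips. The clearance to the bar was not measured.
- **Ease out:** It came back at about 12 mm/s with the spring force fading gradually, so there was no snap. The last pictures show the lever tip at its starting pixels in both views, the wrist force near zero and the arm clear above. The film roll, tape roll, spray can and wrench show no visible shift. The job took about 22 s.
- **What disagreed:** The visible fingertips sat about 33 mm higher than the reported TCP, so my first approach passed just above the blade without touching it. I lowered the arm by what the cameras showed.
- **Side force:** Friction along the blade put up to 3.9 N of sideways force on the fingers. I reduced it on the way by following the lever's arc.

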